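Push the brass capsule up the reader's gutter and start the reading

ROBOT

A 6-joint arm with a two-finger parallel gripper is mounted at the origin on a cart in front of the work surface, level with it; the furniture and walls round the work are solid. World frame = base frame: x ahead of the robot, y to its left, z up, the work surface at z = 0. Lengths are in mm, angles in rad, forces in N, time in s.
With the tool pointing down it reaches from about 275 to 750 mm from the base axis. Payload 10.2 kg.
Tool frame: the origin (TCP) lies on the centre line of the jaws, within the pads' length; the fingertips stand 17 mm ahead of it and the grasp point (between the pads) lies 2 mm behind it (ctrl.tip_extent is the distance from the TCP to the fingertips, in mm); z points along the fingers, y is the line along which they close (so a half turn about z gives the same grasp; the last joint's range is limited). The gripper opens to 85 mm and grips with 20 to 120 N. Pads are 22 mm wide; open, the fingers measure 114 mm over their backs; the gripper's body (76 mm by 85 mm) begins 54 mm behind the grasp point. The pads swing forward as they close: fully open they stand 13 mm farther back than shut.
Start: joints at [-1.56, 0.313, 1.498, -0, 1.331, -0.223], TCP at [121.616, -510.726, 248.294] pointing down, gripper open.
Joint ranges: [-2.94, 2.94], [-0.97, 2.17], [0.19, 2.56], [-1.23, 4.37], [0.02, 3.11], [-2.88, 2.88]. Speed limits (rad/s): [2.39, 2.39, 3.01, 3.14, 3.14, 3.14].

INTERFACE

Orientations are given as a unit quaternion [w, x, y, z].
In Python, from rig import sensors, capture, ctrl, cut_out, place_of gives the robot as it stands.
- The arm moves only by the shell command python3 -m jog 'ROWS' [FORCE]. ROWS is JSON, a list of rows, each a list of 3 entries, a list of its own where there are three numbers: the shift along the world's x, y, z in mm, then the turn, a rotation vector about the world's x, y, z in degrees, then the closure, from 0 (fully open) to 1 (shut). A call has exactly 8 rows; each row is the pose to reach, as a shift and turn from the pose commanded when the call began; what a row does not reach only later rows make up. A row lasts 1/12 s, in which the tool goes at most 41.7 mm and 7.16 degrees, less where a joint would pass 70% of its speed; a pose out of reach is approached as far as the arm can. A call with a gripper value outside its range is refused whole. The fingers move at their own pace and stop on an object; FORCE is the grip in N (left out, the last holds). Time passes only in rows, so rows that repeat a pose let the fingers close, or fill a call up. It gives the time, the measured TCP pose, the force and the opening at its end, in the units of the state.
- sensors.sense(): the state, without advancing time (a new reading comes with each control period).
- capture(name): name is "side" or "top" or "wrist"; returns a dict with "color" (384x512x3 uint8, blue, green, red), "z_map" (384x512 float32, mm along the optical axis (not along the pixel's ray), 0 where there is no reading), "camera_matrix" (3x3 intrinsics, pixels), "R" (3x3) and "t" (3): a world point X has camera coordinates R X + t. Camera axes: x right, y down, z forward; pixel columns grow to the right and rows downward; lengths in mm; the calibration is good to about 2 mm. A picture is of the moment at which its call begins.
- ctrl.finish_job(): hands the job in, once; it reports no verdict.
Trained networks look in a picture, given as the dict that the camera call returned (one of the last four; its "shot" number tells which), for a name from the list of things; names that differ only in an ending like _2 or _b are one class to them, and where a whole thing is asked for, a point or a joint stands for the part that bears it (a point fixed in the world has none). Each returns a list of dicts, best first, with "p" (0 to 1); they miss things now and then, are a little off and sometimes report something else, mostly with a low value. They report only what shows in the picture. A call takes as long as a camera call. They do not tell look-alikes from the thing itself.
- cut_out(picture, query): "region" (384x512 bool, what is visible of it) and "box" ([left, top, right, bottom] in pixels, round what is visible of it).
- place_of(picture, query): "centre" ([row, column] in pixels: a listed point, or the origin of a listed thing).
The state is a dict: "time_s": time; "joints": joint angles; "dq": joint speeds; "tau": joint torques, N m; "eef_pos": TCP position; "ee_rot": TCP orientation; "force": force on the tool from outside, world axes, zero at the start; "wrist_torque": the same for the moment, N m; "grip_width": opening from 0.0 (shut) to 1.0 (fully open).
Only numpy, scipy, OpenCV 4.12 (cv2) and the standard library are available. Lean on these libraries where they do the work, as an engineer would, in place of code of your own. Each camera call takes 0.05 s, during which the arm holds its last target. There are 200 camera calls.

TASK

Without lifting it out of the gutter, push the brass sample capsule steadily up its lane of the sloping gutter, over the low orange cross rib, so that it comes to rest in the pocket between that rib and the end stop and cannot roll back; do not strike it so that it shoots up. Then, and not before, press the reader's green button fully down and let it spring back. Leave the steel capsule and the jars, beaker and bottle round about where they are.

Things in the scene. Friction and masses are not known exactly. Their poses are not given: they have to be found in the camera images.
- reader: Fixed bench reader: grey base plate 290 x 235 mm carrying a two-lane gutter (grey floor, aluminium walls) that rises along +x (low to high end) to a white housing (x 82 to 134 mm, top 100 mm above the bench, 150 mm wide). Body z is up; origin on the bench, under the gutter point. A green button stands on a small white console on the right-hand side (-y).
- gutter (a point): Frame of the sloping gutter, fixed to the reader: x up along the floor (6 degrees), y across to the left, z square to the floor; origin on the floor surface in line with the wall between the lanes, 42 mm above the bench. Lane centres at y = +34 and -34 mm, each 64 mm wide inside; walls 4 mm thick, 14 mm above the floor. Floor starts at x = -137 mm.
- lip (a point): Top of the dark lip at the low end, midway between the lanes; it crosses both, 8 mm above the floor, at x = -95 mm in the gutter frame. A capsule left anywhere between lip and rib rolls back down to it. Closed fingertips can reach in above it, behind (downhill of) a capsule.
- rib (a point): Top of the orange cross rib, midway between the lanes; it crosses both, 2.5 mm above the floor, at x = +35 mm in the gutter frame. A capsule in the pocket above it rests with its centre at gutter x = 46 mm, z = 23 mm, with about 2 mm of play to the end stop; once its centre is past the rib it falls in by itself.
- end_stop (a point): Face of the end stop, midway between the lanes, 23 mm above the floor, at x = +71 mm in the gutter frame: a dark upright plate with a rubber pad in each lane, square to the floor, reaching 38 mm above it.
- brass_capsule: Brass-coloured round capsule, 46 mm in diameter, 56 mm long, lying across one of the two lanes (which one varies), its axis along gutter y. 0.15 to 0.31 kg, polished (friction about 0.15), rolls freely; it takes up to about 6 N to push over the rib. Origin at its centre; its axes turn as it rolls. It starts against the lip, centre at about x = -76 mm, z = 23 mm in the gutter frame.
- steel_capsule: Steel-coloured capsule of the same size and weight in the other lane, resting against the lip; to be left alone. Origin at its centre.
- read_button_top (a point): Centre of the top face of the green push button, 28 mm in diameter, when not pressed 53 mm above the bench and 10 mm above its black ring (44 mm across); it is pressed straight down.
- read_button (a joint): Travel of the green button in m: 0 released, 0.006 fully down; spring-loaded, 1.5 N to start and 5 N to hold fully down.
- blue_cap_jar: small clear jar with a blue screw cap, 44 mm across, 77 mm high, loose; origin at the centre of its underside; to be left alone.
- beaker: small beaker with red liquid, 74 mm across, 88 mm high, loose; origin at the centre of its underside; to be left alone.
- clear_bottle: clear bottle with a dark blue screw cap, 69 mm across, 177 mm high, loose; origin at the centre of its underside; to be left alone.
- white_lid_jar: squat jar with a white lid, 73 mm across, 77 mm high, loose; origin at the centre of its underside; to be left alone.
There are look-alikes about, which are no part of the job. There is more than one size of the brass_capsule; the one meant has the size given above.

How it is judged:
By the outcome, as a careful person would: the job done as asked, in the order asked, and still so for the second after the job is handed in, with the robot touching nothing.
It also fails if it takes over 45 s, if anything falls off the work surface, if the arm or the gripper's body presses on something with over 40 N, if the wrist force passes 120 N, or if a joint passes its speed limit or range.

## Working session

There is one attempt and no reset: what is moved stays moved. The work goes in short steps, Python scripts to look and compute and a shell command to move; the robot and the scene stay as the last step left them, time stands still between calls to the robot, and variables do not carry over. Pictures are saved under pics/ and viewed, on a budget of 10 in all, crops included, one or two more only if the job needs it, and the job is handed in when it is done.

```bash
mkdir -p pics
cat > h.py <<'E'
import numpy as np, cv2
from rig import sensors, capture, ctrl, cut_out, place_of
def world(p,r,c,z=None):
    K=p["camera_matrix"];R=p["R"];t=np.array(p["t"]).ravel()
    if z is None:
        w=p["z_map"][int(r)-2:int(r)+3,int(c)-2:int(c)+3];z=np.median(w[w>0])
    return R.T@(np.array([(c-K[0,2])/K[0,0]*z,(r-K[1,2])/K[1,1]*z,z])-t)
def ray_at_z(p,r,c,h):
    K=p["camera_matrix"];R=p["R"];t=np.array(p["t"]).ravel()
    o=-R.T@t;d=R.T@np.array([(c-K[0,2])/K[0,0],(r-K[1,2])/K[1,1],1]);return o+d*(h-o[2])/d[2]
E
python3 - <<'E'
from h import *
s=sensors.sense();print(s);print(ctrl.tip_extent)
for n in("top","side"):
    p=capture(n);cv2.imwrite(f"pics/{n}0.png",p["color"]);print(n,-p["R"].T@np.array(p["t"]).ravel())
    for q in["reader","gutter","lip","rib","end_stop","brass_capsule","steel_capsule","read_button_top","blue_cap_jar","beaker","clear_bottle","white_lid_jar"]:
        for d in place_of(p,q)[:3]:
            r,c=d["centre"]
            try:w=world(p,r,c).round(0)
            except Exception as e:w=None
            print(q,round(d["p"],2),round(r,1),round(c,1),w)
E
```

```text
{'time_s': 0.0, 'joints': array([-1.56038403e+00,  3.13455908e-01,  1.49842413e+00, -1.21086531e-05,
        1.33097936e+00, -2.23371345e-01]), 'dq': array([ 0.00189792,  0.00042008,  0.00067196, -0.00091282,  0.00054954,
        0.00091563]), 'tau': array([ 1.38245010e-03, -4.12267041e+01, -2.59741634e+01, -1.17248433e-04,
        4.17638061e-03, -1.11372569e-05]), 'eef_pos': array([ 121.61902509, -510.48619997,  247.73690971]), 'ee_rot': array([-6.30410262e-04,  9.93175559e-01,  1.16627213e-01,  6.14669892e-05]), 'force': array([ 0.44588521,  0.4109752 , -0.23491931]), 'wrist_torque': array([-0.00745047,  0.01361874,  0.00620993]), 'grip_width': 0.9955200972618861}
17.0
top [ 348.23617406   46.12676062 1560.16887122]
reader 0.76 187.3 256.0 [548.  -1.  42.]
gutter 0.9 182.5 255.9 [564.   0.  44.]
lip 0.97 212.8 253.5 [460.   6.  44.]
lip 0.22 183.9 359.7 [ 564. -350.   75.]
rib 0.58 174.3 257.8 [592.  -6.  48.]
end_stop 0.83 166.3 261.2 [619. -16.  57.]
end_stop 0.61 197.2 292.1 [ 516. -125.   48.]
brass_capsule 0.91 173.6 201.2 [587. 187.  64.]
brass_capsule 0.59 207.4 242.0 [474.
[... 661 characters left out ...]
.83 199.9 279.8 [453.  22.  46.]
lip 0.75 142.9 271.3 [ 557. -329.   34.]
lip 0.56 303.0 159.2 [635. 455.  46.]
rib 0.76 186.7 237.3 [592.  -3.  51.]
end_stop 0.75 174.6 226.5 [628.  -9.  86.]
brass_capsule 0.74 232.6 226.6 [560. 204.  51.]
brass_capsule 0.7 243.6 286.9 [397. 213.  59.]
steel_capsule 0.78 191.7 281.5 [452.   7.  66.]
steel_capsule 0.53 190.2 249.5 [552.   2.  49.]
read_button_top 0.59 170.8 270.8 [ 512. -119.   50.]
blue_cap_jar 0.66 275.5 202.2 [580. 339.  24.]
beaker 0.82 308.4 246.3 [447. 416.  40.]
beaker 0.56 200.3 247.7 [547.  41.  40.]
beaker 0.42 174.6 227.4 [626. -12.  84.]
clear_bottle 0.76 304.2 158.0 [637. 457.  43.]
clear_bottle 0.19 192.0 248.2 [555.   6.  44.]
```

Run:
```python
import cv2
t=cv2.imread("pics/top0.png")[130:260,120:380];s=cv2.imread("pics/side0.png")[130:330,140:340]
cv2.imwrite("pics/t1.png",cv2.resize(t,None,fx=3,fy=3,interpolation=3));cv2.imwrite("pics/s1.png",cv2.resize(s,None,fx=3,fy=3,interpolation=3))
```

```text
(no output)
```

View pics/t1.png

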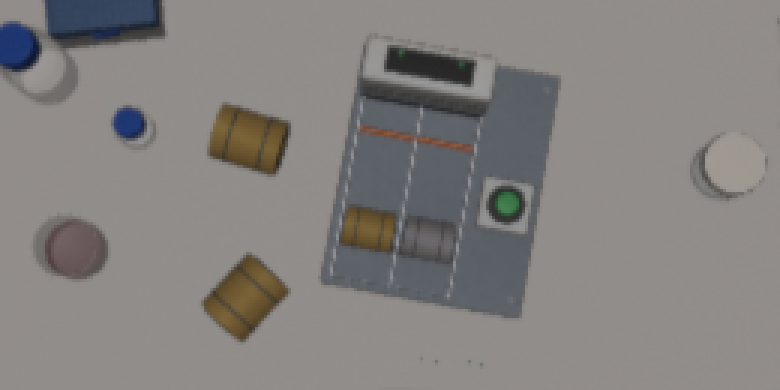

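View pics/s1.png

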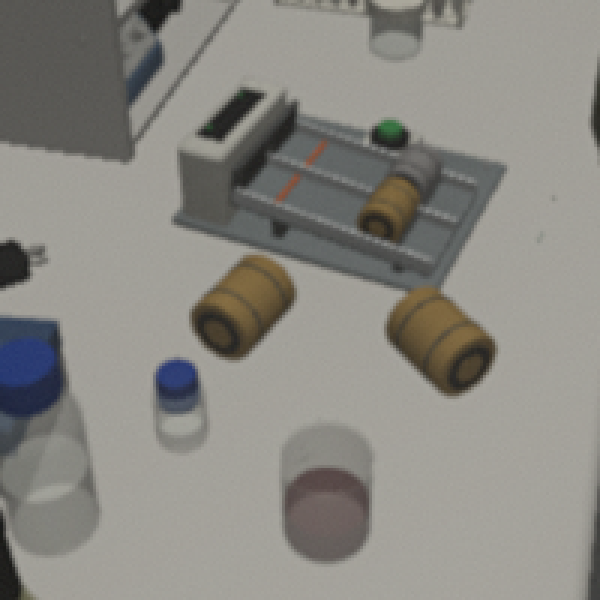

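The three brass candidates in the top picture are at (r,c) (174,201), (227,203) and (207,242). The first two are larger drums lying loose on the bench. The one at (207,242) is about 56 mm long, lies in the gutter's left (+y) lane next to the steel one, and fits the description. The enlarged crops confirm it. I'll move closer with the fingers shut and refine the gutter pose with the wrist camera.

```bash
python3 -m jog '[[[20,35,5],[0,0,-4],1],[[40,70,10],[0,0,-8],1],[[60,105,15],[0,0,-12],1],[[80,140,20],[0,0,-16],1],[[100,175,25],[0,0,-20],1],[[120,210,30],[0,0,-24],1],[[140,245,35],[0,0,-24],1],[[155,275,40],[0,0,-24],1]]' 40
python3 -m jog '[[[20,32,0],[0,0,0],1],[[40,65,0],[0,0,0],1],[[60,98,0],[0,0,0],1],[[80,130,0],[0,0,0],1],[[100,162,0],[0,0,0],1],[[120,194,0],[0,0,0],1],[[140,226,0],[0,0,0],1],[[155,255,0],[0,0,0],1]]'
python3 -m jog '[[[0,5,0],[0,0,0],1],[[0,5,0],[0,0,0],1],[[0,5,0],[0,0,0],1],[[0,5,0],[0,0,0],1],[[0,5,0],[0,0,0],1],[[0,5,0],[0,0,0],1],[[0,5,0],[0,0,0],1],[[0,5,0],[0,0,0],1]]'
python3 - <<'E'
from h import *
p=capture("wrist");cv2.imwrite("pics/w0.png",p["color"]);print(-p["R"].T@np.array(p["t"]).ravel())
for q in["gutter","lip","rib","end_stop","brass_capsule","steel_capsule","read_button_top"]:
    for d in place_of(p,q)[:2]:
        r,c=d["centre"]
        print(q,round(d["p"],2),round(r,1),round(c,1),world(p,r,c).round(1))
E
```

```text
time_s: 1.97
eef_pos: [277.3, -233.5, 288.7]
ee_rot: [0.0, 0.996, -0.092, 0.0]
force: [0.1, -1.1, -0.4]
grip_width: -0.004
time_s: 2.63
eef_pos: [432.5, 21.5, 288.4]
ee_rot: [-0.0, 0.996, -0.092, 0.0]
force: [0.5, -0.8, 0.9]
grip_width: -0.003
time_s: 3.3
eef_pos: [431.6, 23.9, 288.4]
ee_rot: [0.0, 0.996, -0.093, 0.0]
force: [0.0, 0.0, 0.5]
grip_width: -0.004
[498.1591257   11.72016731 414.18772419]
gutter 0.87 59.1 260.2 [553.6   2.8  43.1]
lip 0.64 143.6 264.8 [457.4  15.2  45.3]
rib 0.86 25.5 261.8 [583.8  -4.7  58.9]
end_stop 0.33 191.1 19.1 [455.  347.5  34.7]
brass_capsule 0.82 66.6 104.3 [574.5 172.6  64.9]
brass_capsule 0.68 205.7 150.3 [410.7 168.3  65. ]
steel_capsule 0.58 131.0 288.1 [470.1 -13.   79.7]
read_button_top 0.58 73.8 359.8 [ 515.9 -105.3   53.8]
read_button_top 0.44 144.4 262.6 [456.5  18.1  41. ]
```

View pics/w0.png

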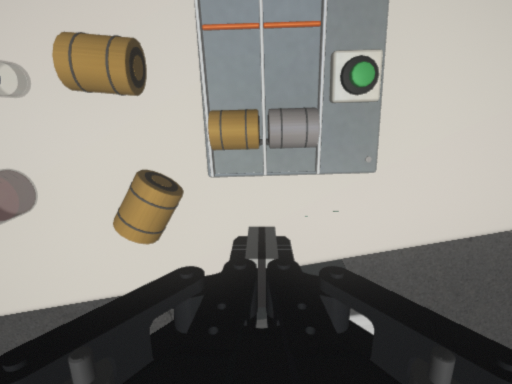

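The wrist view shows the brass capsule at (r130,c234), the steel one at (128,292), the orange rib from (27,203) to (23,321), and the button at (74,363). Next I'll fit the gutter pose.

Run:
```python
from h import *
p=capture("wrist");im=p["color"];h=cv2.cvtColor(im,cv2.COLOR_BGR2HSV)
def pts(m):
    r,c=np.nonzero(m&(p["z_map"]>0));K=p["camera_matrix"];z=p["z_map"][r,c]
    X=np.stack([(c-K[0,2])/K[0,0]*z,(r-K[1,2])/K[1,1]*z,z],1);return (X-np.array(p["t"]).ravel())@p["R"]
R,C=np.mgrid[:384,:512]
rib=(h[...,0]<12)&(h[...,1]>150)&(h[...,2]>90)&(R<40)&(C>198)&(C<326)
P=pts(rib);m=P.mean(0);v=np.linalg.svd(P-m)[2][0];v*=np.sign(v[1]);print("rib",len(P),m.round(1),"yaw",np.degrees(np.arctan2(-v[0],v[1])))
a=P@v;print(" ends",P[a.argmin()].round(1),P[a.argmax()].round(1))
g=(h[...,0]>45)&(h[...,0]<85)&(h[...,1]>110)&(R>50)&(R<100)&(C>335)
print("button",pts(g).mean(0).round(1), np.ptp(pts(g),0), ray_at_z(p,R[g].mean(),C[g].mean(),53).round(1))
for n,sl in(("brass",(C>200)&(C<262)&(h[...,1]>90)),("steel",(C>266)&(C<320))):
    Q=pts(sl&(R>95)&(R<160));Q=Q[Q[:,2]>62];print(n,len(Q),Q.mean(0).round(1),np.percentile(Q,[2,98],axis=0).round(1), "top", Q[Q[:,2]>np.percentile(Q[:,2],85)].mean(0).round(1))
Q=pts((R>45)&(R<95)&(C>212)&(C<252));A=np.c_[Q[:,:2],np.ones(len(Q))];s=np.linalg.lstsq(A,Q[:,2],rcond=None)[0];print("floor plane",s,"dir",np.degrees(np.arctan2(s[1],s[0])),np.degrees(np.arctan(np.hypot(*s[:2]))))
```

```text
rib 498 [587.1  -4.8  48.1] yaw -8.970651081613129
 ends [576.3 -68.6  46.7] [597.1  59.9  47.7]
button [ 515.3 -108.5   53. ] [26.31085742 25.96604479  7.05404335] [ 515.4 -108.5   53. ]
brass 1713 [482.9  46.4  76.1] [[460.9  19.7  65.4]
 [503.5  73.1  80.9]] top [481.1  46.9  80.3]
steel 1959 [472.1 -19.4  75.6] [[449.3 -46.7  63.9]
 [493.1   7.9  80.9]] top [470.8 -20.3  80.3]
floor plane [ 1.05651174e-01 -1.60129182e-02 -1.61087503e+01] dir -8.618386162828996 6.099354443241979
```

Yaw is about -9.2° and the gutter origin about (553, 0.7). The brass centre predicted from that agrees with the one measured (481, 47). Now down behind the capsule.

```bash
python3 -m jog '[[[2,10,-35],[0,0,1.4],1],[[4,20,-70],[0,0,1.4],1],[[6,30,-105],[0,0,1.4],1],[[6,30,-140],[0,0,1.4],1],[[6,30,-170],[0,0,1.4],1],[[6,30,-180],[0,0,1.4],1],[[6,30,-190],[0,0,1.4],1],[[6,30,-190],[0,0,1.4],1]]'
python3 -m jog '[[[0,0,-6],[0,0,0],1],[[0,0,-12],[0,0,0],1],[[0,0,-18],[0,0,0],1],[[0,0,-24],[0,0,0],1],[[0,0,-30],[0,0,0],1],[[0,0,-37],[0,0,0],1],[[0,0,-37],[0,0,0],1],[[0,0,-37],[0,0,0],1]]'
python3 - <<'E'
from h import *
p=capture("wrist");cv2.imwrite("pics/w1.png",p["color"])
E
```

```text
time_s: 4.42
eef_pos: [436.7, 54.4, 96.6]
ee_rot: [-0.0, 0.997, -0.08, -0.002]
force: [-0.4, 0.0, -0.4]
grip_width: 0.002
time_s: 5.08
eef_pos: [437.5, 54.3, 61.0]
ee_rot: [-0.0, 0.997, -0.08, -0.0]
force: [-0.1, -0.1, -0.1]
grip_width: 0.002
```

View pics/w1.png

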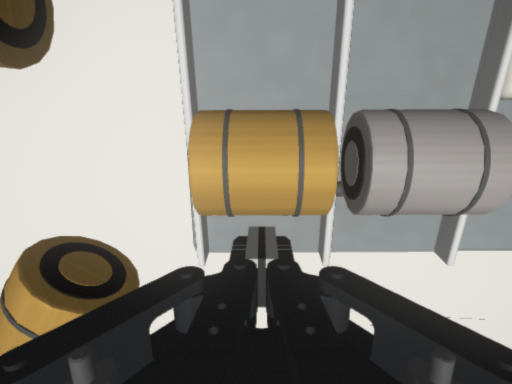

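The fingers are centred in the lane just behind the brass capsule (r162,c262), clear of the steel one. Now a slow push along the gutter direction (0.987, -0.16, 0.105).

```bash
python3 -m jog '[[[2,-0.3,0.2],[0,0,0],1],[[4,-0.6,0.4],[0,0,0],1],[[6,-1,0.6],[0,0,0],1],[[8,-1.3,0.8],[0,0,0],1],[[10,-1.6,1],[0,0,0],1],[[12,-1.9,1.3],[0,0,0],1],[[14,-2.3,1.5],[0,0,0],1],[[16,-2.6,1.7],[0,0,0],1]]'
python3 -m jog '[[[2.5,-0.4,0.3],[0,0,0],1],[[5,-0.8,0.5],[0,0,0],1],[[7.5,-1.2,0.8],[0,0,0],1],[[10,-1.6,1.1],[0,0,0],1],[[12.5,-2,1.3],[0,0,0],1],[[15,-2.4,1.6],[0,0,0],1],[[17.5,-2.8,1.9],[0,0,0],1],[[20,-3.2,2.1],[0,0,0],1]]'
python3 -m jog '[[[2.5,-0.4,0.3],[0,0,0],1],[[5,-0.8,0.5],[0,0,0],1],[[7.5,-1.2,0.8],[0,0,0],1],[[10,-1.6,1.1],[0,0,0],1],[[12.5,-2,1.3],[0,0,0],1],[[15,-2.4,1.6],[0,0,0],1],[[17.5,-2.8,1.9],[0,0,0],1],[[20,-3.2,2.1],[0,0,0],1]]'
python3 -m jog '[[[2.5,-0.4,0.3],[0,0,0],1],[[5,-0.8,0.5],[0,0,0],1],[[7.5,-1.2,0.8],[0,0,0],1],[[10,-1.6,1.1],[0,0,0],1],[[12.5,-2,1.3],[0,0,0],1],[[15,-2.4,1.6],[0,0,0],1],[[17.5,-2.8,1.9],[0,0,0],1],[[20,-3.2,2.1],[0,0,0],1]]'
python3 - <<'E'
from h import *
p=capture("wrist");cv2.imwrite("pics/w2.png",p["color"])
E
```

```text
time_s: 5.8
eef_pos: [453.8, 51.6, 63.0]
ee_rot: [-0.0, 0.997, -0.08, -0.0]
force: [-0.7, -0.8, 0.4]
grip_width: 0.001
time_s: 6.47
eef_pos: [473.9, 48.4, 65.1]
ee_rot: [0.0, 0.997, -0.08, 0.0]
force: [-0.6, 0.1, 0.4]
grip_width: -0.001
time_s: 7.13
eef_pos: [493.9, 45.2, 67.2]
ee_rot: [-0.0, 0.997, -0.08, -0.0]
force: [0.0, -0.7, -0.6]
grip_width: 0.005
time_s: 7.8
eef_pos: [513.9, 42.0, 69.3]
ee_rot: [0.0, 0.997, -0.08, 0.0]
force: [-0.1, -0.1, -0.6]
grip_width: 0.001
```

View pics/w2.png

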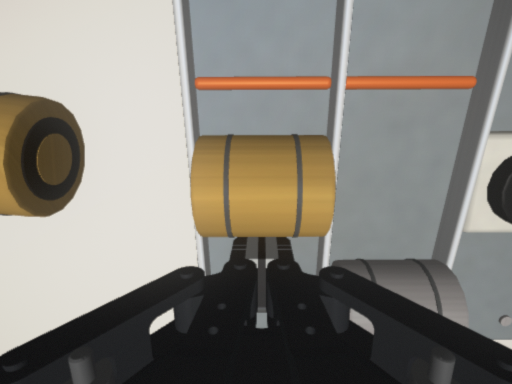

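The capsule is rolling straight, centred in its lane, with the rib (r83) ahead and the steel capsule untouched. I'll carry on, more slowly at the rib.

```bash
python3 -m jog '[[[2.5,-0.4,0.3],[0,0,0],1],[[5,-0.8,0.5],[0,0,0],1],[[7.5,-1.2,0.8],[0,0,0],1],[[10,-1.6,1.1],[0,0,0],1],[[12.5,-2,1.3],[0,0,0],1],[[15,-2.4,1.6],[0,0,0],1],[[17.5,-2.8,1.9],[0,0,0],1],[[20,-3.2,2.1],[0,0,0],1]]'
python3 -m jog '[[[2,-0.3,0.2],[0,0,0],1],[[4,-0.6,0.4],[0,0,0],1],[[6,-1,0.6],[0,0,0],1],[[8,-1.3,0.8],[0,0,0],1],[[10,-1.6,1],[0,0,0],1],[[12,-1.9,1.3],[0,0,0],1],[[14,-2.3,1.5],[0,0,0],1],[[16,-2.6,1.7],[0,0,0],1]]'
python3 -m jog '[[[1.5,-0.2,0.2],[0,0,0],1],[[3,-0.5,0.3],[0,0,0],1],[[4.5,-0.7,0.5],[0,0,0],1],[[6,-1,0.6],[0,0,0],1],[[7.5,-1.2,0.8],[0,0,0],1],[[9,-1.4,0.9],[0,0,0],1],[[10.5,-1.7,1.1],[0,0,0],1],[[12,-1.9,1.3],[0,0,0],1]]'
python3 - <<'E'
from h import *
p=capture("wrist");cv2.imwrite("pics/w3.png",p["color"])
E
```

```text
time_s: 8.52
eef_pos: [533.9, 38.8, 71.4]
ee_rot: [-0.0, 0.997, -0.08, 0.0]
force: [-0.8, 0.5, -0.0]
grip_width: -0.005
time_s: 9.18
eef_pos: [549.5, 36.3, 73.0]
ee_rot: [-0.0, 0.997, -0.08, -0.0]
force: [-0.8, 0.4, 0.5]
grip_width: 0.004
time_s: 9.85
eef_pos: [561.8, 34.3, 74.4]
ee_rot: [0.0, 0.997, -0.08, 0.0]
force: [-0.3, 0.2, -0.1]
grip_width: -0.001
```

View pics/w3.png

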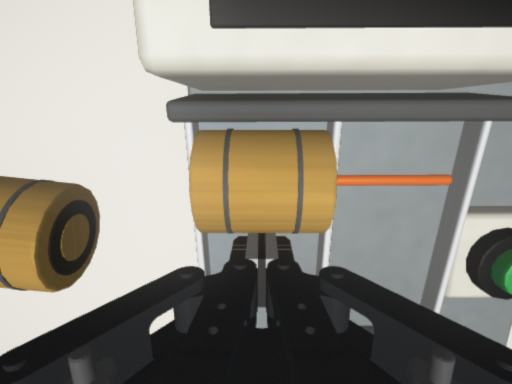

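```bash
cat >> h.py <<'E'
def capsule(p,box):
    h=cv2.cvtColor(p["color"],cv2.COLOR_BGR2HSV);R,C=np.mgrid[:384,:512];l,t,r,b=box
    m=(C>l)&(C<r)&(R>t)&(R<b)&(h[...,1]>90)&(p["z_map"]>0)
    r,c=np.nonzero(m);K=p["camera_matrix"];z=p["z_map"][r,c]
    X=np.stack([(c-K[0,2])/K[0,0]*z,(r-K[1,2])/K[1,1]*z,z],1);X=(X-np.array(p["t"]).ravel())@p["R"]-[553,.7,42]
    d=X@[.987,-.16,0];q=X@[.16,.987,0];s,co=np.sin(.1047),np.cos(.1047)
    x=d*co+X[:,2]*s;zz=X[:,2]*co-d*s
    from scipy.optimize import least_squares
    k=zz>24
    f=least_squares(lambda a:np.hypot(x[k]-a[0],zz[k]-a[1])-23,[x[k].mean(),23],loss="soft_l1")
    return f.x.round(1),q[k].mean().round(1),np.median(abs(f.fun)).round(2)
E
python3 - <<'E'
from h import *
p=capture("wrist");print("gutter x,z of brass:",capsule(p,(190,125,335,235)))
E
python3 -m jog '[[[1,-0.2,0.1],[0,0,0],1],[[2,-0.3,0.2],[0,0,0],1],[[3,-0.5,0.3],[0,0,0],1],[[4,-0.6,0.4],[0,0,0],1],[[4,-0.6,0.4],[0,0,0],1],[[4,-0.6,0.4],[0,0,0],1],[[4,-0.6,0.4],[0,0,0],1],[[4,-0.6,0.4],[0,0,0],1]]'
python3 - <<'E'
from h import *
p=capture("wrist");print("gutter x,z of brass:",capsule(p,(190,125,335,235)))
E
```

```text
gutter x,z of brass: (array([47.8, 23. ]), np.float64(34.6), np.float64(0.35))
time_s: 10.62
eef_pos: [565.6, 33.8, 74.8]
ee_rot: [-0.0, 0.997, -0.08, -0.0]
force: [0.1, -0.5, 0.2]
grip_width: 0.004
gutter x,z of brass: (array([45.8, 22.9]), np.float64(34.5), np.float64(0.35))
```

The brass capsule is at gutter x=45.8, z=22.9, so it is in the pocket. I'll back off, rise, and recheck from above.

```bash
python3 -m jog '[[[-5,0.8,-0.5],[0,0,0],1],[[-12,2,-1.2],[0,0,0],1],[[-20,3.2,-2],[0,0,0],1],[[-30,4.8,5],[0,0,0],1],[[-40,6.4,25],[0,0,0],1],[[-50,8,55],[0,0,0],1],[[-60,9,85],[0,0,0],1],[[-60,9,105],[0,0,0],1]]'
python3 -m jog '[[[0,0,10],[0,0,0],1],[[0,0,20],[0,0,0],1],[[0,0,20],[0,0,0],1],[[0,0,20],[0,0,0],1],[[0,0,20],[0,0,0],1],[[0,0,20],[0,0,0],1],[[0,0,20],[0,0,0],1],[[0,0,20],[0,0,0],1]]'
python3 - <<'E'
from h import *
p=capture("wrist");cv2.imwrite("pics/w4.png",p["color"])
d=cut_out(p,"brass_capsule")
for b in d: print(b["p"],b["box"],capsule(p,b["box"]))
for q in ("read_button_top",): print([(e["p"],e["centre"],ray_at_z(p,*e["centre"],53)) for e in place_of(p,q)[:2]])
E
```

```text
time_s: 11.33
eef_pos: [504.1, 43.2, 182.2]
ee_rot: [0.0, 0.997, -0.08, 0.001]
force: [1.1, 0.0, 0.2]
grip_width: -0.001
time_s: 12.0
eef_pos: [505.5, 42.8, 199.2]
ee_rot: [-0.0, 0.997, -0.08, -0.001]
force: [-0.0, -0.0, 0.2]
grip_width: -0.007
0.9 [109.0, 243.3, 190.9, 333.5] (array([-154.1,   14.8]), np.float64(151.6), np.float64(3.05))
0.76 [219.9, 41.9, 302.4, 106.8] (array([45.9, 23. ]), np.float64(34.3), np.float64(0.4))
0.56 [35.0, 85.0, 153.7, 160.3] (array([-1.5,  1.7]), np.float64(178.8), np.float64(0.42))
[(0.68, [146.6, 422.6], array([ 516.36400328, -107.70661037,   53.        ]))]
```

View pics/w4.png

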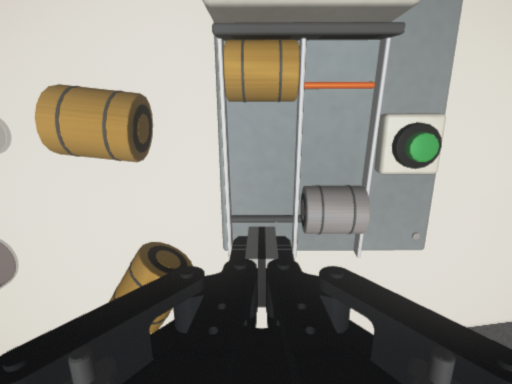

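The capsule stays in the pocket (45.9, 23.0) with nothing touching it, and the steel one still lies at the lip. On to the button at (516, -108).

```bash
python3 -m jog '[[[3,-35,0],[0,0,0],1],[[6,-70,0],[0,0,0],1],[[9,-105,0],[0,0,0],1],[[10,-135,-10],[0,0,0],1],[[10,-151,-35],[0,0,0],1],[[10,-151,-65],[0,0,0],1],[[10,-151,-95],[0,0,0],1],[[10,-151,-112],[0,0,0],1]]'
python3 -m jog '[[[0,0,-2],[0,0,0],1],[[0,0,-4],[0,0,0],1],[[0,0,-6],[0,0,0],1],[[0,0,-8],[0,0,0],1],[[0,0,-10],[0,0,0],1],[[0,0,-12],[0,0,0],1],[[0,0,-12],[0,0,0],1],[[0,0,-12],[0,0,0],1]]'
python3 - <<'E'
from h import *
p=capture("wrist");cv2.imwrite("pics/w5.png",p["color"]);print(sensors.sense()["eef_pos"])
E
```

```text
time_s: 12.82
eef_pos: [514.3, -108.1, 84.8]
ee_rot: [-0.001, 0.997, -0.081, -0.002]
force: [0.4, -0.7, -1.3]
grip_width: 0.002
time_s: 13.48
eef_pos: [515.7, -108.2, 76.0]
ee_rot: [0.0, 0.997, -0.08, 0.0]
force: [0.0, -0.2, -0.3]
grip_width: 0.003
[ 515.70811456 -108.25040264   75.99981959]
```

View pics/w5.png

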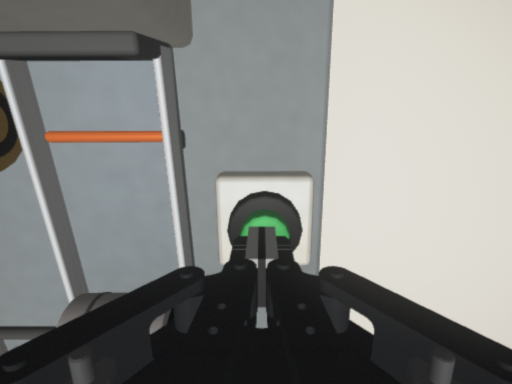

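The shut fingertips stand over the green button (about r235,c264). Pressing slowly.

```bash
python3 -m jog '[[[0,0,-2],[0,0,0],1],[[0,0,-4],[0,0,0],1],[[0,0,-6],[0,0,0],1],[[0,0,-8],[0,0,0],1],[[0,0,-9.5],[0,0,0],1],[[0,0,-11],[0,0,0],1],[[0,0,-11],[0,0,0],1],[[0,0,-11],[0,0,0],1]]'
python3 -m jog '[[[0,0,-0.5],[0,0,0],1],[[0,0,-1],[0,0,0],1],[[0,0,-1.5],[0,0,0],1],[[0,0,-1.5],[0,0,0],1],[[0,0,-1.5],[0,0,0],1],[[0,0,-1.5],[0,0,0],1],[[0,0,-1.5],[0,0,0],1],[[0,0,-1.5],[0,0,0],1]]'
```

```text
time_s: 14.2
eef_pos: [515.6, -108.2, 64.9]
ee_rot: [0.0, 0.997, -0.08, 0.0]
force: [-1.1, 0.0, 5.1]
grip_width: 0.002
time_s: 14.87
eef_pos: [515.7, -108.2, 63.9]
ee_rot: [0.0, 0.997, -0.08, 0.0]
force: [-2.9, 1.3, 10.4]
grip_width: -0.002
```

10 N with the position lagging the command means it has reached the hard stop. A slight further push to be sure, then release.

```bash
python3 -m jog '[[[0,0,-0.3],[0,0,0],1],[[0,0,-0.6],[0,0,0],1],[[0,0,-0.6],[0,0,0],1],[[0,0,-0.6],[0,0,0],1],[[0,0,-0.6],[0,0,0],1],[[0,0,-0.6],[0,0,0],1],[[0,0,-0.6],[0,0,0],1],[[0,0,-0.6],[0,0,0],1]]'
python3 -m jog '[[[0,0,2],[0,0,0],1],[[0,0,5],[0,0,0],1],[[0,0,10],[0,0,0],1],[[0,0,20],[0,0,0],1],[[0,0,40],[0,0,0],1],[[0,0,70],[0,0,0],1],[[-20,0,105],[0,0,0],1],[[-40,20,140],[0,0,0],1]]'
python3 -m jog '[[[-10,20,20],[0,0,0],1],[[-20,40,40],[0,0,0],1],[[-20,60,60],[0,0,0],1],[[-20,80,60],[0,0,0],1],[[-20,80,60],[0,0,0],1],[[-20,80,60],[0,0,0],1],[[-20,80,60],[0,0,0],1],[[-20,80,60],[0,0,0],1]]'
python3 - <<'E'
from h import *
p=capture("wrist");cv2.imwrite("pics/w6.png",p["color"])
for b in cut_out(p,"brass_capsule"): print(b["p"],b["box"],capsule(p,b["box"]))
print([(world(p,*e["centre"])) for e in place_of(p,"read_button_top")[:1]])
E
```

```text
time_s: 15.53
eef_pos: [515.7, -108.2, 63.9]
ee_rot: [0.0, 0.997, -0.08, 0.0]
force: [-6.0, 2.4, 15.5]
grip_width: 0.005
time_s: 16.2
eef_pos: [476.7, -91.2, 201.8]
ee_rot: [0.0, 0.997, -0.081, 0.0]
force: [0.6, 0.5, 1.7]
grip_width: -0.0
time_s: 16.87
eef_pos: [457.0, -10.4, 259.7]
ee_rot: [-0.0, 0.997, -0.081, -0.0]
force: [0.3, -0.3, -0.1]
grip_width: -0.004
0.86 [11.2, 50.0, 119.5, 117.7] (array([-1.4,  1.8]), np.float64(176.9), np.float64(0.33))
0.64 [162.9, 8.9, 232.2, 64.4] (array([45.9, 23. ]), np.float64(33.0), np.float64(0.43))
0.56 [79.7, 195.6, 154.8, 270.4] (array([-174.4,   20.2]), np.float64(153.3), np.float64(5.55))
[array([ 513.80747017, -111.3164197 ,   53.84214421])]
```

View pics/w6.png

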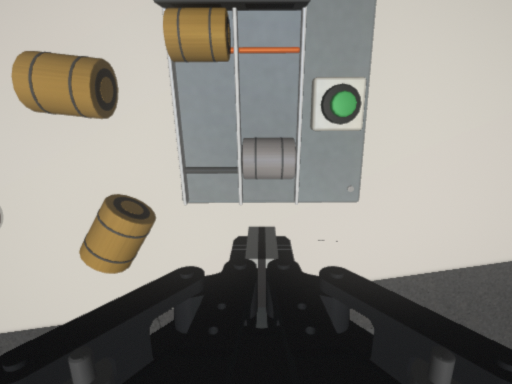

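The picture shows the brass capsule in the pocket (r36,c197), the steel one at the lip (r158,c269), the button up again (r103,c343), and the arm clear of everything.

```bash
python3 -c "
from rig import ctrl;print(ctrl.finish_job())"
```

```text
the job is handed in; nothing more can be done
None
```

I finished the job and handed it in at about 17 s on the robot's clock. The brass capsule is in the pocket, and the button was pressed only after that.

- **Capsule:** I pushed it slowly up the left lane (about 18–30 mm/s) with the closed fingertips behind it, over the orange rib. It rests at gutter x = 45.9 mm, z = 23.0 mm, against a nominal 46 and 23. That reading was the same before and after the button press, with nothing touching the capsule.
- **Button:** I pressed it until it hit its hard stop. The vertical force reached 15.5 N and it went no further down. After release its top measured about 53.8 mm above the bench, against a nominal 53, so it sprang back.
- **Other things:** The steel capsule is still against the lip. The arm stayed away from the jars, beaker and bottle and met no unexpected contact force, but I took no final picture of those four.

No check failed. One wrist picture taken just past the rib looked ambiguous, as if the capsule were still on the rib, but the cylinder fit showed it was already in the pocket.

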